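# Timer off its keyhole rail and into the charging cradle

## Task

Take the white timer down from the rail: it hangs by two keyhole slots, so slide it up until the studs are at the wide ends and draw it forward off them. Lay it on its back on the bench and let go, then take it again across its body and fit it in the grey charging cradle, face up: tongue under the hood at a tilt first, then swing the other end down until it lies flat and fully home. Never let go of the timer in mid-air, and leave the other things where they are.

Things in the scene. Friction and masses are not known exactly. Their poses are not given: they have to be found in the camera images.
- timer: White bench timer, 130 long, 66 high, 32 thick (mm), about 0.25 kg; dark display and three round keys on its face. Origin: middle of its back. x along the length, y to its upper edge, z out of its face (face at z=32). Hung, it faces the robot's side of the rail (rail -x), y up, tongue end to rail +y, its top edge 175 above the bench and 22 above the rail's bar. Its back plate is 4 thick, hollow for 10 behind.
- keyhole (a point): Middle of the wide end of one of the two keyholes in the timer's back, on the back surface at x=-30, y=-8 (mm); the other is at x=+30. Axes as the timer's. The wide end is 18 x 18; out of its upper side (timer y=1) a slot 9 wide runs up to y=11. Hung, the studs stand at the slot's top (y=8): raise the timer 16 to bring them to the middle (13.5 to 18.5 lets the heads out; at 22 it strikes the studs).
- tongue (a point): Middle of the end of the timer's grey charging tongue, on its underside (timer x=-77, y=0, z=0 mm). Axes as the timer's. The tongue is a flat tab sticking 12 out of the timer's x=-65 end, 44 wide (y -22..22) and 8 thick (z 0..8), level with the timer's back.
- rail: Fixed steel rail 370 mm long on two posts. Origin: on the bench under the middle of the bar's front face; x to the back, away from the hung things, y along the rail, z up (mm). Bar: z 128..153, x 0..8. Posts: y=-185 and 185, x 8..22, 158 high, on feet 90 x 50 x 8. The timer hangs in front of it on one pair of studs, a pocket on the other pair; which is where changes.
- stud (a point): One of the four headed studs on the rail's front, at its root on the bar's face: rail y=-115, height 150 mm; the others at y=-55, 55 and 115. Axes as the rail's. Shank 6 mm thick, head 13 mm across and 3 mm thick, 5.6 mm clear of the bar, so a stud stands 8.6 mm out towards rail -x. Studs -115 and -55 are one pair, 55 and 115 the other.
- seat (a point): Seat of the grey charging cradle (fixed; base 170 x 84, 12 high, mm): where the timer's origin lies when home, on top of the base, the timer's axes along the point's (face up, z up). A stop 9 high stands at x=68..73. Corner fences 9 high, inner faces at y=-35.5 and 35.5, stand at x 53..67 and -63..-49; between them the sides are open for fingers. The timer then stands 44 above the bench.
- hood (a point): Mouth of the cradle's hood, on the seat's surface at seat x=-70 mm; axes as the seat's, the hood lies to -x. Roof 12 to 17 mm above the seat and 19 mm long; inside 52 mm wide, ending at a wall 9 mm in (seat x=-79). The tongue reaches 7 mm under the roof. Stop and roof bar a level entry: the tongue goes in with the timer's other end raised 6 to 14 degrees, then that end swings down.
- bowl: bystander: dark mixing bowl, 124 mm across, 75 mm high; origin under its middle
- spatula: bystander: spatula 200 mm long lying flat; origin under its middle
- cast: bystander: plaster dental cast about 68 mm square, 38 mm high, behind the rail; origin under its middle
- impression_tray: bystander: steel impression tray about 110 mm long with its handle, 20 mm high; origin under its bowl
- beaker: bystander: clear measuring cup, 66 mm across, 85 mm high; origin under its middle
- pocket: bystander: aluminium pocket 100 x 66 mm, 50 mm deep, with two wooden spatula handles standing up out of it (to 33 mm above its back plate), hung on the rail by the same keyholes; origin and axes as the timer's
Things that resemble listed ones, but are neither listed nor needed, are in the scene too. Leave any blue look-alike of the part that bears seat alone.

How it is judged:
On the way, in this order (a step that is already met when the one before it is completed fails the run):
1. the timer is off the studs, clear in front of the rail (x of timer in the frame of rail below -0.03 m), for 0.1 s.
2. the timer lies on its back on the bench, let go and at rest (angle between timer's own z axis and vertical below 0.06 rad and height (world z) of timer below 0.004 m and contact force between the fingers and timer below 0.1 N and linear speed of timer below 0.02 m/s), for 0.2 s.
At the end, for the whole second after the job is handed in: The timer lies face up and level (within 2 degrees) in the cradle, its tongue under the hood: its origin within 5 mm of the seat point along the cradle, 6 mm across it and 3 mm in height, turned at most 4.5 degrees from it, released and at rest (x of timer in the frame of seat between -0.005 and 0.005 m and y of timer in the frame of seat between -0.006 and 0.006 m and z of timer in the frame of seat between -0.003 and 0.003 m and angle between timer's own z axis and vertical below 0.04 rad and angle between the x axis of timer and the x axis of seat, either way round below 0.08 rad and linear speed of timer below 0.02 m/s); the robot touches nothing.
It fails at once if the timer is let go in mid-air (origin higher than 60 mm, off the rail, no finger on it) (height (world z) of timer above 0.06 m and x of timer in the frame of rail below -0.03 m and contact force between the fingers and timer below 0.05 N).
It fails at once if one of the other things (bowl, spatula, cast, impression tray, beaker) is moved more than 30 mm (distance of any of bowl, spatula, cast, impression_tray, beaker from where it was at the start of the episode above 0.03 m).
It fails at once if the hung pocket is moved more than 20 mm (distance of pocket from where it was at the start of the episode above 0.02 m).
It also fails if it takes over 51 s, if anything falls off the work surface, if the arm or the gripper's body presses on something with over 40 N, if the wrist force passes 120 N, or if a joint passes its speed limit or range.

## Robot

A 6-joint arm with a two-finger parallel gripper is mounted at the origin on the work surface. World frame = base frame: x ahead of the robot, y to its left, z up, the work surface at z = 0. Lengths are in m, angles in rad, forces in N, time in s.
With the tool pointing down it reaches from about 0.3 to 1 m from the base axis. Payload 5.1 kg.
Tool frame: the origin (TCP) lies on the mounting face of the last link; the fingertips stand finger_overhang ahead of it and the grasp point (between the pads) lies 171 mm ahead of it (finger_overhang is the distance from the TCP to the fingertips, in m); z points along the fingers, y is the line along which they close (so a half turn about z gives the same grasp; the last joint's range is limited). The gripper opens to 95 mm and grips with 3 to 60 N. Pads are 20 mm wide; open, the fingers measure 119 mm over their backs; the gripper's body (75 mm by 180 mm) begins 59 mm behind the grasp point.
Start: joints at [1.175, 0.124, 1.65, -0, 1.367, -0.083], TCP at [0.2, 0.618, 0.405] pointing down, gripper open.
Joint ranges: [-2.61, 2.61], [-1.02, 2.33], [0.03, 2.71], [-1.35, 4.49], [0.32, 2.68], [-2.91, 2.91]. Speed limits (rad/s): [2.57, 2.57, 3.14, 3.14, 3.14, 3.14].

## Interface

Orientations are given as a 3x3 rotation matrix whose columns are the frame's x, y, z axes.
In Python, from bench import get_state, get_image, camera_info, close_job, finger_overhang gives the robot as it stands.
- The arm moves only by the tool jog_arm, never from a script. Its arguments are lists of equal length, an entry for each row: "travel": the shift along the tool's x, y, z in m, a list of three; "yaw": the turn about the tool's z in rad; "grip": the closure, from 0 (fully open) to 1 (shut). In form: {"travel": [[tx, ty, tz], ...], "yaw": [yaw, ...], "grip": [grip, ...]}. A call has 1 to 20 rows; each row is the pose to reach, as a shift and turn from the pose commanded when the call began, along the tool's axes at that moment; what a row does not reach only later rows make up. A row lasts 1/8 s, in which the tool goes at most 62.5 mm and 10.7 degrees, less where a joint would pass 70% of its speed; a pose out of reach is approached as far as the arm can. A call with a gripper value outside its range is refused whole. The fingers move at their own pace and stop on an object; "squeeze" is the grip in N (left out, the last holds). Time passes only in rows, so rows that repeat a pose let the fingers close. It gives the time, the measured TCP pose, the force, the opening and the grip force at its end, in the units of the state.
- get_state(): the state, without advancing time (a new reading comes with each control period).
- get_image(name): name is "side" or "top"; returns the picture (400x640x3 uint8, red, green, blue); there is no depth.
- camera_info(name): a dict with "fx", "fy", "cx", "cy" (pixels), "xyz" and "orientation" of the camera in the world. Camera axes: x right, y down, z forward; pixel columns grow to the right and rows downward; lengths in m; the calibration is good to about 2 mm. A picture is of the moment at which its call begins. camera_info takes no time and is no camera call.
- close_job(): hands the job in; it is judged then, once.
The state is a dict: "clock": time; "joint_pos": joint angles; "joint_velocities": joint speeds; "joint_efforts": joint torques, N m; "position": TCP position; "tool_rot": TCP orientation; "force": force on the tool from outside, world axes, zero at the start; "moment": the same for the moment, N m; "width": finger opening in m; "finger_force": force on a finger pad.
Only numpy, scipy, OpenCV 4.12 (cv2) and the standard library are available. Lean on these libraries where they do the work, as an engineer would, in place of code of your own. Each camera call takes 0.05 s, during which the arm holds its last target. There are 200 camera calls.

## Working session

There is one attempt and no reset: what is moved stays moved. The work goes in short steps, Python scripts to look and compute and a tool call to move; the robot and the scene stay as the last step left them, time stands still between calls to the robot, and variables do not carry over. Pictures are saved under pics/ and viewed, at most 10 in all, crops included, and the job is handed in when it is done.

Besides the shell and the picture viewer there is one more tool, called after "Request:" by a JSON object that holds its "name" and its "arguments". jog_arm: Moves the arm, as the interface text tells. Its arguments: {"type":"object","properties":{"travel":{"type":"array"},"yaw":{"type":"array"},"grip":{"type":"array"},"squeeze":{"type":"number"}},"required":["travel","yaw","grip"]}

```bash
ls; mkdir -p pics; python3 - <<'E'
from bench import *
import cv2
print(get_state()); print(finger_overhang if not callable(finger_overhang) else finger_overhang())
for n in("side","top"):
    print(n,camera_info(n)); cv2.imwrite(f"pics/{n}0.png",get_image(n)[:,:,::-1])
E
```

```text
pics
{'clock': 0.0, 'joint_pos': array([ 1.17538489e+00,  1.24537068e-01,  1.65166598e+00, -3.02354286e-05,
        1.36749381e+00, -8.25936066e-02]), 'joint_velocities': array([-0.00145371, -0.00270473,  0.00071528, -0.00132753, -0.0003664 ,
       -0.00010727]), 'joint_efforts': array([ 1.33688573e-03, -4.17612255e+01, -3.59930277e+01,  7.74498959e-02,
        4.92225902e-02, -1.55413254e-04]), 'position': array([0.19996464, 0.61822288, 0.40347069]), 'tool_rot': array([[-9.51472018e-01,  3.07734278e-01, -7.83186880e-04],
       [ 3.07735240e-01,  9.51470024e-01, -1.95324788e-03],
       [ 1.44097514e-04, -2.09947490e-03, -9.99997786e-01]]), 'force': array([-0.50964874, -0.74245248,  0.93131955]), 'moment': array([ 0.00255566, -0.0081487 ,  0.00035781]), 'finger_force': 0.0, 'width': 0.09513264316519571}
0.1901
side {'fx': 512.0440435711183, 'fy': 512.0440435711183, 'cx': 318.58187785639245, 'cy': 191.91283535383656, 'xyz': array([ 0.30670816, -1.03959403,  0.92093883]), 'orientation': array([[ 0.98139109, -0.12811714,  0.14302981],
       [-0.19160341, -0.60435777,  0.77333035],
       [-0.0126357 , -0.78634451, -0.61765901]])}
top {'fx': 447.7687807100696, 'fy': 447.7687807100696, 'cx': 314.9403913404727, 'cy': 196.8110131824551, 'xyz': array([ 0.3858464 , -0.02615877,  1.41158969]), 'orientation': array([[-0.01822861, -0.99643896,  0.08232319],
       [-0.99979653,  0.01887735,  0.00710882],
       [-0.00863755, -0.08217685, -0.99658033]])}
```

View pics/side0.png

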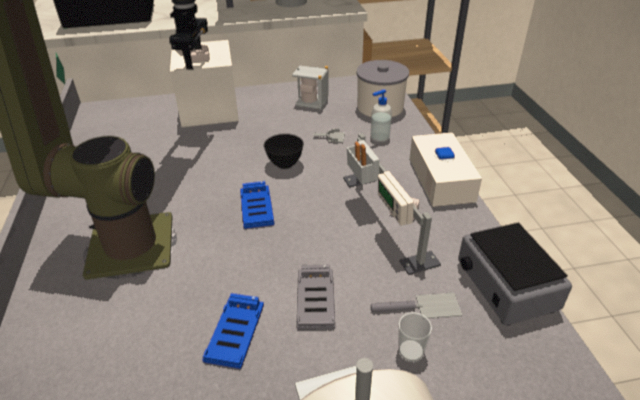

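View pics/top0.png

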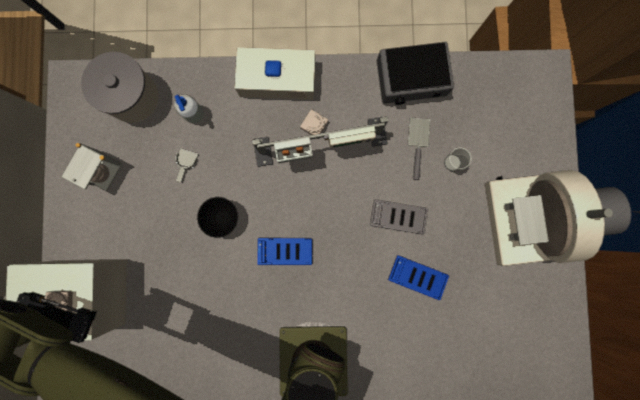

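```bash
python3 - <<'E'
import cv2,numpy as np
t=cv2.imread("pics/top0.png"); s=cv2.imread("pics/side0.png")
a=cv2.resize(t[110:170,245:395],None,fx=5.33,fy=5,interpolation=3)[:300,:800]
b=cv2.resize(t[192:242,362:436],(400,270),interpolation=3)
c=cv2.resize(s[135:275,335:447],(400,300*140//112*112//140),interpolation=3)
im=np.zeros((600,800,3),np.uint8); im[:300,:a.shape[1]]=a; im[300:570,:400]=b
c=cv2.resize(s[160:272,340:447],(400,300)); im[300:,400:]=c
cv2.imwrite("pics/crop1.png",im); print(a.shape)
E
```

```text
(300, 800, 3)
```

View pics/crop1.png

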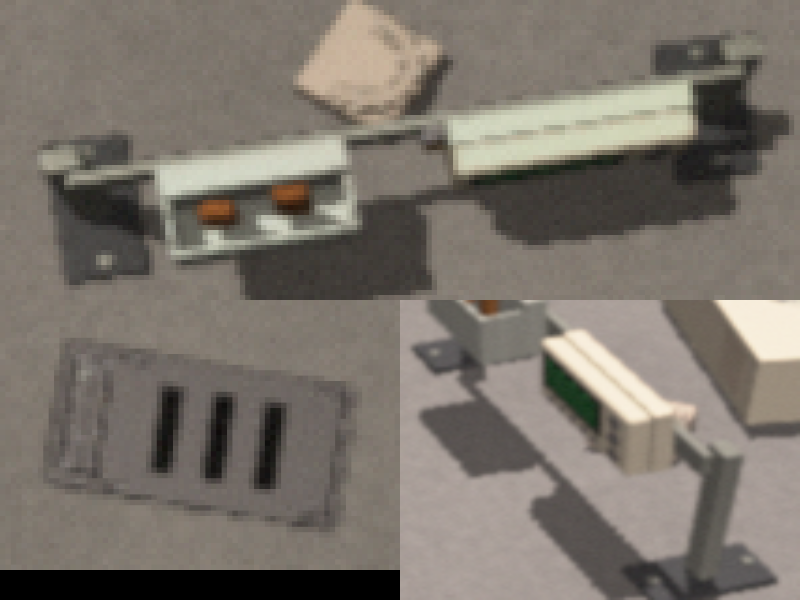

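```bash
cat > h.py <<'E'
import numpy as np,cv2
from bench import *
from scipy.optimize import least_squares
CI={n:camera_info(n) for n in("side","top")}
def proj(n,P):
    c=CI[n]; q=(np.atleast_2d(P)-c["xyz"])@c["orientation"]
    return np.c_[c["fx"]*q[:,0]/q[:,2]+c["cx"],c["fy"]*q[:,1]/q[:,2]+c["cy"]]
def ray(n,uv,z):
    c=CI[n]; d=c["orientation"]@[(uv[0]-c["cx"])/c["fx"],(uv[1]-c["cy"])/c["fy"],1]
    return c["xyz"]+d*(z-c["xyz"][2])/d[2]
def tf(p,L):  # p=x,y,yaw ; L local points nx3 (z absolute)
    c,s=np.cos(p[2]),np.sin(p[2]); L=np.atleast_2d(L)
    return np.c_[p[0]+c*L[:,0]-s*L[:,1],p[1]+s*L[:,0]+c*L[:,1],L[:,2]]
E
python3 - <<'E'
from h import *
f=lambda u,v:(245+u/5.333,110+v/5)
print("timer top BL BR FR FL",[np.round(ray("top",f(*p),.175),4) for p in((447,122),(694,82),(696,137),(455,178))])
print("posts",[np.round(ray("top",f(*p),.158),4) for p in((58,160),(742,45))])
g=lambda u,v:(362+u/5.405,192+(v-300)/5.4)
print("cradle",[np.round(ray("top",g(*p),.012),4) for p in((65,338),(352,382),(335,528),(45,487))])
t=cv2.imread("pics/top0.png"); s=cv2.imread("pics/side0.png")
im=np.zeros((600,800,3),np.uint8)
im[:,:400]=cv2.resize(s[260:332,292:340],(400,600),interpolation=3)
im[:300,400:]=cv2.resize(s[165:225,375:455],(400,300),interpolation=3)
im[300:,400:]=cv2.resize(t[195:240,368:428],(400,300),interpolation=3)
cv2.imwrite("pics/crop2.png",im)
E
```

```text
timer top BL BR FR FL [array([ 0.6627, -0.0594,  0.175 ]), array([ 0.6829, -0.1897,  0.175 ]), array([ 0.6516, -0.1899,  0.175 ]), array([ 0.6309, -0.063 ,  0.175 ])]
posts [array([0.6488, 0.1477, 0.158 ]), array([ 0.7079, -0.2182,  0.158 ])]
cradle [array([ 0.491 , -0.2011,  0.012 ]), array([ 0.4623, -0.366 ,  0.012 ]), array([ 0.3784, -0.3529,  0.012 ]), array([ 0.405, -0.187,  0.012])]
```

View pics/crop2.png

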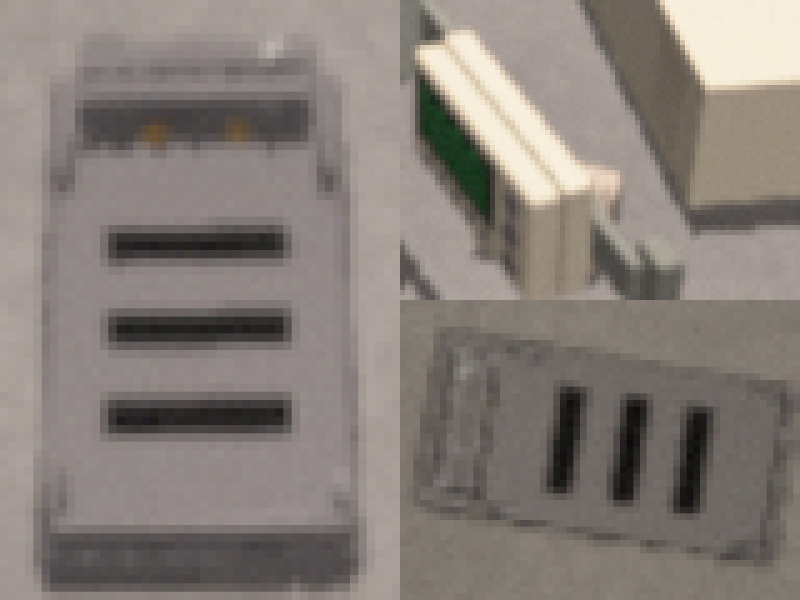

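```bash
cat >> h.py <<'E'
def box(x0,x1,y0,y1,z0,z1): 
    v=np.array([[x,y,z] for x in(x0,x1) for y in(y0,y1) for z in(z0,z1)],float)/1e3
    e=[(i,j) for i in range(8) for j in range(i) if bin(i^j).count("1")==1]; return v,e
def overlay(n,img,org,size,k,p,boxes):
    im=cv2.resize(img[org[1]:org[1]+size[1],org[0]:org[0]+size[0]],None,fx=k,fy=k,interpolation=3)
    for b,col in boxes:
        v,e=box(*b); q=((proj(n,tf(p,v))+.5-org)*k).astype(int)
        for i,j in e: cv2.line(im,q[i].tolist(),q[j].tolist(),col,1)
    return im
def cradle(b0): return [((b0,b0+170,-42,42,0,12),(0,0,255)),((68,73,-20,20,12,21),(0,255,255)),((53,67,35.5,39,12,21),(255,0,0)),((53,67,-39,-35.5,12,21),(255,0,0)),((-63,-49,35.5,39,12,21),(255,0,0)),((-63,-49,-39,-35.5,12,21),(255,0,0)),((-89,-70,-26,26,24,29),(0,255,0))]
E
python3 - <<'E'
from h import *
f=lambda u,v:(375+(u-400)/5,165+v/5)
print("side timer BL BR FR FL",[np.round(ray("side",f(*p),.175),4) for p in((465,30),(592,187),(525,205),(415,45))])
f=lambda u,v:(292+u/8.333,260+v/8.333)
for z in(0,.012,.021):print("side cradle front edge L R",z,[np.round(ray("side",f(*p),z),4) for p in((45,583),(355,580),(45,533),(355,530))])
t=cv2.imread("pics/top0.png"); s=cv2.imread("pics/side0.png")
y=-1.737;u=np.array([np.cos(y),np.sin(y)]);b0=-93
c=np.array([.4342,-.2768])-u*(b0+85)/1e3; p=(*c,y); print(p)
A=overlay("side",s,(288,258),(56,78),7,p,cradle(b0))
B=overlay("top",t,(366,194),(66,46),6,p,cradle(b0))
im=np.zeros((560,800,3),np.uint8);im[:546,:392]=A;im[:276,400:796]=B
im[280:556,400:796]=cv2.resize(t[194:240,366:432],None,fx=6,fy=6,interpolation=3)
cv2.imwrite("pics/ov1.png",im)
E
```

```text
side timer BL BR FR FL [array([ 0.664 , -0.0589,  0.175 ]), array([ 0.6845, -0.1889,  0.175 ]), array([ 0.6505, -0.1949,  0.175 ]), array([ 0.6363, -0.0659,  0.175 ])]
side cradle front edge L R 0 [array([ 0.3821, -0.3528,  0.    ]), array([ 0.4613, -0.3681,  0.    ]), array([ 0.3847, -0.3371,  0.    ]), array([ 0.4648, -0.3526,  0.    ])]
side cradle front edge L R 0.012 [array([ 0.3811, -0.3618,  0.012 ]), array([ 0.4593, -0.3769,  0.012 ]), array([ 0.3836, -0.3463,  0.012 ]), array([ 0.4627, -0.3616,  0.012 ])]
side cradle front edge L R 0.021 [array([ 0.3804, -0.3685,  0.021 ]), array([ 0.4578, -0.3834,  0.021 ]), array([ 0.3829, -0.3532,  0.021 ]), array([ 0.4612, -0.3683,  0.021 ])]
(np.float64(0.4328764837035171), np.float64(-0.2846897594775091), -1.737)
```

View pics/ov1.png

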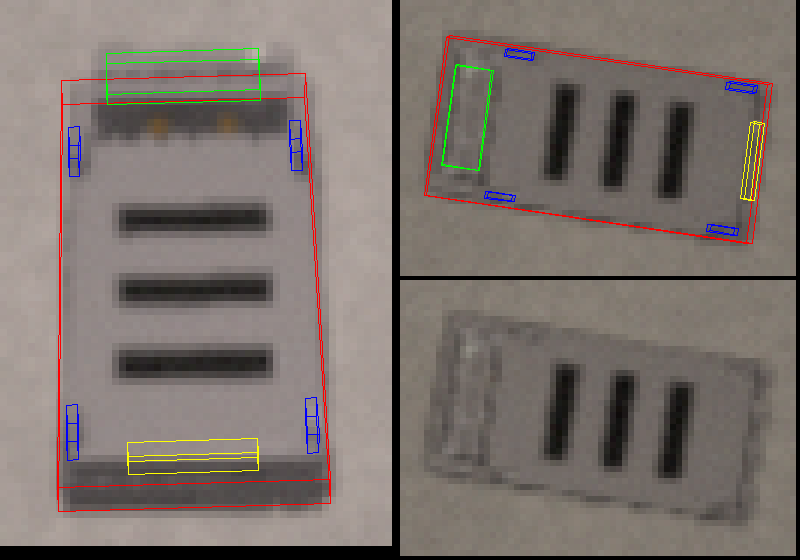

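```bash
cat >> h.py <<'E'
def go(x,y,z,ang=None):  # travel & yaw (tool) to bring TCP to x,y,z with tool-x heading ang (rad)
    s=get_state(); R=s["tool_rot"]; d=R.T@(np.array([x,y,z])-s["position"]); a=np.arctan2(R[1,0],R[0,0])
    yw=0 if ang is None else -((ang-a+np.pi)%(2*np.pi)-np.pi)
    print("travel",np.round(d,4),"yaw",round(float(yw),4),"t",s["clock"])
E
python3 - <<'E'
from h import *
go(.59,-.135,.42,np.pi/2+.159); go(.659,-.1258,.40,np.pi/2+.159); 
E
```

```text
travel [-0.6029 -0.5967 -0.0154] yaw 1.099 t 0.1
travel [-0.6657 -0.5667  0.0046] yaw 1.099 t 0.1
```

Request:
{"name": "jog_arm", "arguments": {"travel": [[-0.603, -0.597, -0.02], [-0.603, -0.597, -0.02], [-0.603, -0.597, -0.02], [-0.603, -0.597, -0.02], [-0.603, -0.597, -0.02], [-0.603, -0.597, -0.02], [-0.603, -0.597, -0.02], [-0.603, -0.597, -0.02], [-0.603, -0.597, -0.02], [-0.603, -0.597, -0.02], [-0.603, -0.597, -0.02], [-0.603, -0.597, -0.02], [-0.603, -0.597, -0.02], [-0.603, -0.597, -0.02], [-0.603, -0.597, -0.02], [-0.666, -0.567, -0.004], [-0.666, -0.567, -0.004], [-0.666, -0.567, -0.004]], "yaw": [1.1, 1.1, 1.1, 1.1, 1.1, 1.1, 1.1, 1.1, 1.1, 1.1, 1.1, 1.1, 1.1, 1.1, 1.1, 1.1, 1.1, 1.1], "grip": [0, 0, 0, 0, 0, 0, 0, 0, 0, 0, 0, 0, 0, 0, 0, 0, 0, 0]}}

```text
clock: 2.35
position: [0.6591, -0.1249, 0.408]
tool_rot: [[-0.159, 0.987, -0.002], [0.987, 0.159, 0.001], [0.001, -0.002, -1.0]]
force: [0.1, -0.0, 1.0]
width: 0.095
finger_force: 0.0
```

```bash
python3 - <<'E'
from h import *
go(.659,-.1258,.347,np.pi/2+.159)
print(get_state()["position"],get_state()["joint_pos"])
E
```

```text
travel [-0.001  -0.0002  0.061 ] yaw 0.0006 t 2.35
[ 0.65914816 -0.12485282  0.40800235] [-2.67177444e-01  1.67331406e-01  1.59647374e+00 -1.27328927e-05
  1.37981406e+00 -4.26758424e-01]
```

Request:
{"name": "jog_arm", "arguments": {"travel": [[-0.001, 0, 0.03], [-0.001, 0, 0.06], [-0.001, 0, 0.061], [-0.001, 0, 0.061]], "yaw": [0, 0, 0, 0], "grip": [0, 0, 0, 0.4], "squeeze": 8}}

```text
clock: 2.85
position: [0.6591, -0.1268, 0.3498]
tool_rot: [[-0.157, 0.988, 0.002], [0.988, 0.157, -0.001], [-0.001, 0.002, -1.0]]
force: [0.2, -0.2, 0.6]
width: 0.0896
finger_force: 0.0
```

```bash
python3 - <<'E'
from h import *
s=get_state(); print(s["position"],s["width"],s["force"])
a=get_image("side")[:,:,::-1]; 
im=cv2.resize(a[95:255,330:490],(600,600),interpolation=3); cv2.imwrite("pics/g1.png",im)
E
```

```text
[ 0.65913298 -0.1268478   0.34983873] 0.08961642432341696 [ 0.2273057  -0.1811898   0.58268014]
```

View pics/g1.png

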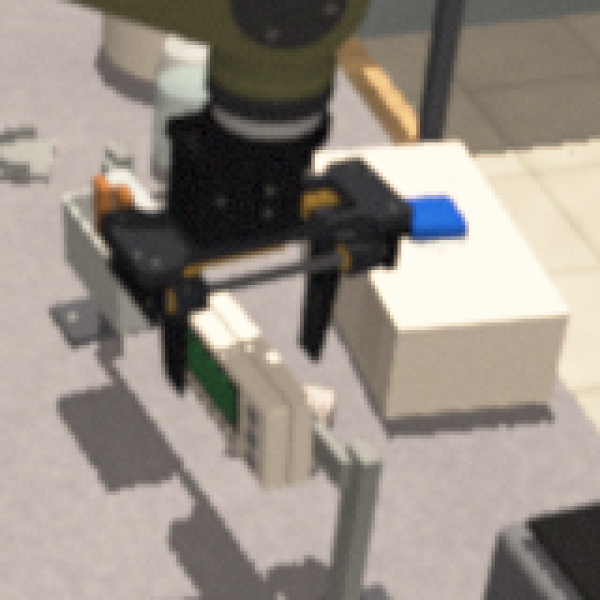

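Request:
{"name": "jog_arm", "arguments": {"travel": [[0, 0, 0.001], [0, 0, 0.001], [0, 0, 0.001], [0, 0, 0.001], [0, 0, 0.001]], "yaw": [0, 0, 0, 0, 0], "grip": [0.8, 0.8, 0.8, 0.8, 0.8], "squeeze": 8}}

```text
clock: 3.52
position: [0.6594, -0.127, 0.3467]
tool_rot: [[-0.157, 0.988, -0.0], [0.988, 0.157, 0.0], [0.0, -0.0, -1.0]]
force: [0.7, 0.3, -0.2]
width: 0.0367
finger_force: 0.0
```

Request:
{"name": "jog_arm", "arguments": {"travel": [[0, 0, 0], [0, 0, 0], [0, 0, 0]], "yaw": [0, 0, 0], "grip": [0.9, 0.9, 0.9], "squeeze": 12}}

```text
clock: 3.9
position: [0.6601, -0.1268, 0.3467]
tool_rot: [[-0.157, 0.988, 0.004], [0.988, 0.157, 0.0], [-0.0, 0.004, -1.0]]
force: [4.2, 1.0, -2.8]
width: 0.0325
finger_force: 11.8
```

Request:
{"name": "jog_arm", "arguments": {"travel": [[0, 0.001, 0], [0, 0.001, -0.004], [0, 0.001, -0.008], [0, 0.001, -0.012], [0, 0.001, -0.016], [0, 0.001, -0.016]], "yaw": [0, 0, 0, 0, 0, 0], "grip": [0.9, 0.9, 0.9, 0.9, 0.9, 0.9], "squeeze": 30}}

```text
clock: 4.65
position: [0.6601, -0.127, 0.3633]
tool_rot: [[-0.157, 0.988, -0.001], [0.988, 0.157, -0.0], [-0.0, -0.001, -1.0]]
force: [0.5, 0.2, -3.6]
width: 0.0324
finger_force: 29.6
```

Request:
{"name": "jog_arm", "arguments": {"travel": [[0, -0.005, 0], [0, -0.012, 0], [0, -0.02, 0], [0, -0.03, 0], [0, -0.03, 0]], "yaw": [0, 0, 0, 0, 0], "grip": [0.9, 0.9, 0.9, 0.9, 0.9]}}

```text
clock: 5.28
position: [0.63, -0.1317, 0.3628]
tool_rot: [[-0.157, 0.988, -0.0], [0.988, 0.157, 0.0], [0.0, -0.0, -1.0]]
force: [-0.1, -0.5, -3.0]
width: 0.0326
finger_force: 29.6
```

Request:
{"name": "jog_arm", "arguments": {"travel": [[0.004, -0.02, 0], [0.01, -0.05, 0.01], [0.016, -0.08, 0.03], [0.022, -0.11, 0.055], [0.0225, -0.118, 0.08], [0.0225, -0.118, 0.105], [0.0225, -0.118, 0.118], [0.0225, -0.118, 0.12], [0.0225, -0.118, 0.12]], "yaw": [0, 0, 0, 0, 0, 0, 0, 0, 0], "grip": [0.9, 0.9, 0.9, 0.9, 0.9, 0.9, 0.9, 0.9, 0.9]}}

```text
clock: 6.4
position: [0.5113, -0.128, 0.2436]
tool_rot: [[-0.157, 0.988, 0.001], [0.988, 0.157, -0.0], [-0.001, 0.001, -1.0]]
force: [0.0, 0.1, -2.2]
width: 0.0321
finger_force: 29.6
```

Request:
{"name": "jog_arm", "arguments": {"travel": [[0, 0, 0.002], [0, 0, 0.004], [0, 0, 0.0055], [0, 0, 0.0055]], "yaw": [0, 0, 0, 0], "grip": [0.9, 0.9, 0.9, 0.9]}}

```text
clock: 6.9
position: [0.5115, -0.128, 0.2393]
tool_rot: [[-0.157, 0.988, 0.002], [0.988, 0.157, -0.0], [-0.001, 0.002, -1.0]]
force: [-1.0, 0.9, 6.0]
width: 0.032
finger_force: 29.6
```

Request:
{"name": "jog_arm", "arguments": {"travel": [[0, 0, -0.001], [0, 0, -0.001], [0, 0, -0.001], [0, 0, -0.001], [0, 0, -0.001], [0, 0, -0.001], [0, 0, -0.001]], "yaw": [0, 0, 0, 0, 0, 0, 0], "grip": [0.5, 0.2, 0, 0, 0, 0, 0], "squeeze": 10}}

```text
clock: 7.78
position: [0.5107, -0.1279, 0.2382]
tool_rot: [[-0.157, 0.988, -0.0], [0.988, 0.157, 0.0], [0.0, -0.0, -1.0]]
force: [0.8, -0.2, -0.8]
width: 0.0935
finger_force: 0.0
```

Request:
{"name": "jog_arm", "arguments": {"travel": [[0, 0, -0.01], [0, 0.015, -0.01], [0, 0.025, -0.01], [0, 0.031, -0.01], [0, 0.036, -0.01], [0, 0.041, -0.01], [0, 0.046, -0.01], [0, 0.051, -0.01], [0, 0.056, -0.01], [0, 0.061, -0.01], [0, 0.061, -0.01], [0, 0.061, -0.01]], "yaw": [0, 0, 0, 0, 0, 0, 0, 0, 0, 0, 0, 0], "grip": [0, 0, 0, 0, 0, 0, 0, 0, 0, 0, 0, 0]}}

```text
clock: 9.28
position: [0.5709, -0.1183, 0.2481]
tool_rot: [[-0.157, 0.988, -0.0], [0.988, 0.157, 0.0], [0.0, -0.0, -1.0]]
force: [-0.5, 0.9, 0.4]
width: 0.0951
finger_force: 0.0
```

```bash
python3 - <<'E'
from h import *
a=get_image("side")[:,:,::-1]; 
im=cv2.resize(a[120:330,270:470],(571,600),interpolation=3); cv2.imwrite("pics/g2.png",im)
E
```

```text
(no output)
```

View pics/g2.png

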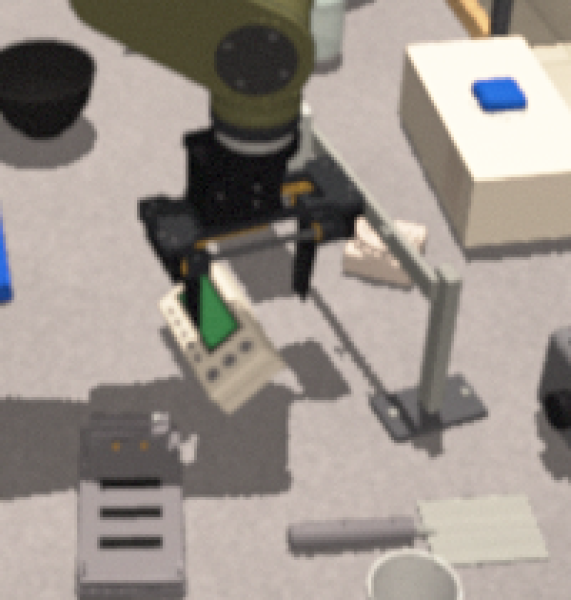

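Request:
{"name": "jog_arm", "arguments": {"travel": [[0, 0.001, 0.003], [0, 0.002, 0.006], [0, 0.002, 0.01], [0, 0.002, 0.01], [0, 0.002, 0.01]], "yaw": [0, 0, 0, 0, 0], "grip": [0, 0, 0, 0, 0]}}

```text
clock: 9.95
position: [0.5729, -0.118, 0.2382]
tool_rot: [[-0.157, 0.988, -0.0], [0.988, 0.157, 0.0], [0.0, -0.0, -1.0]]
force: [1.0, -0.5, 0.1]
width: 0.0951
finger_force: 0.0
```

```bash
python3 - <<'E'
from h import *
print(get_state()["force"])
a=get_image("side")[:,:,::-1]; b=get_image("top")[:,:,::-1]
im=np.zeros((420,800,3),np.uint8)
im[:,:400]=cv2.resize(a[150:276,290:410],(400,420),interpolation=3);im[:,400:]=cv2.resize(b[110:236,300:420],(400,420),interpolation=3); cv2.imwrite("pics/g3.png",im)
E
```

```text
[ 0.9648605  -0.47285351  0.06667864]
```

View pics/g3.png

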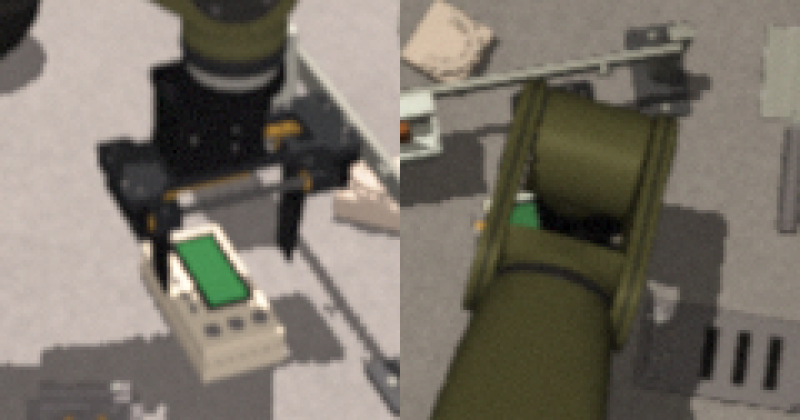

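```bash
python3 - <<'E'
from h import *
f=lambda u,v:(290+u/3.3333-.35,150+v/3.3333-.35)
for nm,p,z in(("nearL top",(205,350),.032),("nearR top",(283,324),.032),("nearL bot",(207,382),0),("nearR bot",(290,358),0),("farL top",(142,262),.032)): print(nm,np.round(ray("side",f(*p),z),4))
a=get_image("side").astype(int); R=a[150:276,290:410]
# bright timer pixels / green display
g=(R[...,1]>R[...,0]+40)&(R[...,1]>R[...,2]+25); ys,xs=np.nonzero(g); c=cv2.minAreaRect(np.c_[xs,ys].astype(np.float32)); print(c)
print([np.round(ray("side",(q[0]+290,q[1]+150),.032),4) for q in cv2.boxPoints(c)], np.round(ray("side",(xs.mean()+290,ys.mean()+150),.032),4))
E
```

```text
nearL top [ 0.5427 -0.1851  0.032 ]
nearR top [ 0.6057 -0.1707  0.032 ]
nearL bot [ 0.5447 -0.1869  0.    ]
nearR bot [ 0.6115 -0.1755  0.    ]
farL top [ 0.518  -0.0827  0.032 ]
((63.03845977783203, 80.80767822265625), (23.02005958557129, 10.816654205322266), 56.3099365234375)
[array([ 0.5465, -0.0728,  0.032 ]), array([ 0.575 , -0.0546,  0.032 ]), array([ 0.5888, -0.1325,  0.032 ]), array([ 0.5613, -0.1489,  0.032 ])] [ 0.5683 -0.1033  0.032 ]
```

```bash
python3 - <<'E'
from h import *
go(.5695,-.1400,.1931,np.pi/2+.17)
E
```

```text
travel [-0.0212 -0.0069  0.0454] yaw -0.012 t 10.1
```

Request:
{"name": "jog_arm", "arguments": {"travel": [[-0.021, -0.007, 0.0], [-0.021, -0.007, 0.01], [-0.021, -0.007, 0.03], [-0.021, -0.007, 0.045], [-0.021, -0.007, 0.045]], "yaw": [-0.012, -0.012, -0.012, -0.012, -0.012], "grip": [0, 0, 0, 0, 0]}}

```text
clock: 10.72
position: [0.569, -0.1393, 0.1914]
tool_rot: [[-0.17, 0.986, -0.002], [0.986, 0.17, 0.001], [0.001, -0.002, -1.0]]
force: [0.0, -0.2, 0.7]
width: 0.0954
finger_force: 0.0
```

Request:
{"name": "jog_arm", "arguments": {"travel": [[0, 0, -0.001], [0, 0, -0.001], [0, 0, -0.001], [0, 0, -0.001], [0, 0, -0.001]], "yaw": [0, 0, 0, 0, 0], "grip": [0.5, 0.5, 0.5, 0.5, 0.5], "squeeze": 5}}

```text
clock: 11.35
position: [0.5692, -0.1398, 0.1942]
tool_rot: [[-0.169, 0.986, -0.0], [0.986, 0.169, 0.0], [0.0, -0.0, -1.0]]
force: [-0.0, 0.0, 0.9]
width: 0.0659
finger_force: 5.0
```

Request:
{"name": "jog_arm", "arguments": {"travel": [[0, 0, -0.004], [0, 0, -0.008], [0, 0, -0.012], [0, 0, -0.016], [0, 0, -0.017], [0, 0, -0.017]], "yaw": [0, 0, 0, 0, 0, 0], "grip": [0.5, 0.5, 0.5, 0.5, 0.5, 0.5], "squeeze": 4}}

```text
clock: 12.1
position: [0.5695, -0.1399, 0.2116]
tool_rot: [[-0.169, 0.986, 0.001], [0.986, 0.169, -0.0], [-0.0, 0.001, -1.0]]
force: [0.0, -0.4, -2.0]
width: 0.0662
finger_force: 4.0
```

Request:
{"name": "jog_arm", "arguments": {"travel": [[0, 0, 0], [0, 0, 0]], "yaw": [0, 0], "grip": [0.5, 0.5], "squeeze": 25}}

```text
clock: 12.35
position: [0.5695, -0.1399, 0.2115]
tool_rot: [[-0.169, 0.986, 0.001], [0.986, 0.169, -0.0], [-0.0, 0.001, -1.0]]
force: [0.0, -0.3, -0.8]
width: 0.0657
finger_force: 25.0
```

```bash
python3 - <<'E'
from h import *
s=get_state();print(s["force"],s["position"])
a=get_image("side")[:,:,::-1].copy(); cv2.imwrite("pics/raw_side3.png",a)
# predicted timer outlines: grip at timer (xg,0,zg); tilt 0 red, 10deg green
T=s["position"]-[0,0,.171]; R=s["tool_rot"]; o=np.array([270,170]);k=6
im=cv2.resize(a[170:270,270:400],None,fx=k,fy=k,interpolation=3)
for th,col in((0,(0,0,255)),(10,(0,255,0))):
    xg,zg=.025,.023
    v,e=box(-65,65,-33,33,0,32); v=v-[xg,0,zg]; c,sn=np.cos(np.radians(th)),np.sin(np.radians(th))
    ax=-R[:,0]; ay=R[:,1]; az=np.array([0,0,1.])
    X=c*ax+sn*az; Z=-sn*ax+c*az
    P=T+v[:,[0]]*X+v[:,[1]]*ay+v[:,[2]]*Z; q=((proj("side",P)+.5-o)*k).astype(int)
    for i,j in e: cv2.line(im,q[i].tolist(),q[j].tolist(),col,1)
cv2.imwrite("pics/g4.png",im)
E
```

```text
[ 0.03058836 -0.33398132 -0.82436885] [ 0.56947376 -0.1399108   0.21150638]
```

View pics/g4.png

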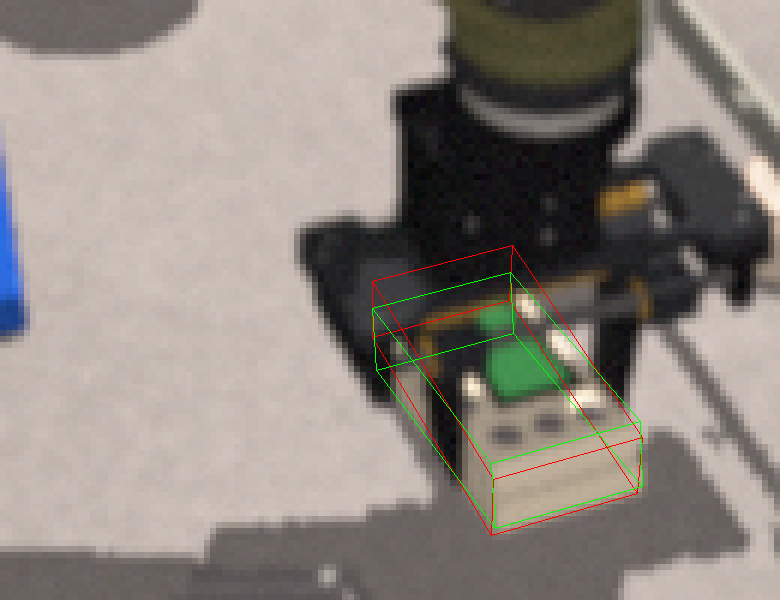

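```bash
python3 - <<'E'
from h import *
t=cv2.imread("pics/top0.png").astype(int); s=cv2.imread("pics/side0.png").astype(int)
p=(.4329,-.2847,-1.737)
def loc(w): d=w[:2]-p[:2]; c,sn=np.cos(p[2]),np.sin(p[2]); return np.round([(c*d[0]+sn*d[1])*1e3,(-sn*d[0]+c*d[1])*1e3],1)
for n,im,(x0,x1,y0,y1) in(("top",t,(366,432,194,240)),("side",s,(288,344,280,325))):
    g=im[y0:y1,x0:x1].sum(2); m=(g<190).astype(np.uint8); N,L,S,C=cv2.connectedComponentsWithStats(m)
    for i in range(1,N):
        if S[i,4]>15:
            w=np.clip(260-g,0,None)*cv2.dilate((L==i).astype(np.uint8),np.ones((3,3))); yy,xx=np.mgrid[y0:y1,x0:x1]
            u=(w*xx).sum()/w.sum();v=(w*yy).sum()/w.sum(); print(n,S[i],round(u,2),round(v,2),loc(ray(n,(u,v),.012)))
f=lambda u,v:(288+u/7-.5,258+v/7-.5)
for nm,q,z in(("open top L",(98,103),.024),("open top R",(287,101),.024),("pinL",(158,126),.0175),("pinR",(228,125),.0175),("mouth floor",(192,137),.012),("base front botL",(58,510),0),("base front botR",(331,503),0)): print(nm,loc(ray("side",f(*q),z)))
E
```

```text
top [24 14  6 16 54] 392.39 215.52 [-28.4   0.7]
top [34 16  5 15 52] 401.94 216.97 [1.6 0.6]
top [43 17  6 16 57] 411.44 218.68 [31.6 -0.3]
side [18  8 20  3 55] 315.1 288.9 [-28.6   2. ]
side [18 18 20  3 60] 315.29 298.97 [1.2 1.8]
side [17 28 21  4 55] 315.3 309.51 [31.1  1.2]
open top L [-70.9 -29.1]
open top R [-69.3  34.8]
pinL [-65.6  -9. ]
pinR [-65.2  14.6]
mouth floor [-65.3   2.4]
base front botL [ 76.5 -42.3]
base front botR [76.9 42.3]
```

```bash
cat >> h.py <<'E'
SEAT=np.array([.4337,-.2863]);SY=-1.752;UX=np.array([np.cos(SY),np.sin(SY)]);UY=np.array([-UX[1],UX[0]])
def gs(gx,gy,tcpz): q=SEAT+UX*gx+UY*gy; go(q[0],q[1],tcpz,SY+np.pi)
def where():
    s=get_state(); d=s["position"][:2]-SEAT; R=s["tool_rot"]
    print("grip in seat",np.round([d@UX*1e3,d@UY*1e3],2),"z",s["position"][2],"yawerr",round(float(np.arctan2(R[1,0],R[0,0])-SY-np.pi),4),"F",np.round([s["force"][:2]@UX,s["force"][:2]@UY,s["force"][2]],1),"w",s["width"],s["finger_force"])
E
python3 - <<'E'
from h import *
gs(.0384,0,.260)
E
```

```text
travel [-0.1574 -0.1718 -0.0485] yaw 0.3511 t 12.4
```

Request:
{"name": "jog_arm", "arguments": {"travel": [[0, 0, -0.025], [-0.005, -0.005, -0.05], [-0.03, -0.035, -0.05], [-0.06, -0.065, -0.05], [-0.09, -0.1, -0.05], [-0.125, -0.135, -0.05], [-0.15, -0.16, -0.05], [-0.157, -0.172, -0.05], [-0.157, -0.172, -0.05], [-0.157, -0.172, -0.05]], "yaw": [0, 0, 0.05, 0.12, 0.2, 0.28, 0.33, 0.351, 0.351, 0.351], "grip": [0.5, 0.5, 0.5, 0.5, 0.5, 0.5, 0.5, 0.5, 0.5, 0.5]}}

```text
clock: 13.65
position: [0.4268, -0.3228, 0.261]
tool_rot: [[0.179, 0.984, -0.0], [0.984, -0.179, 0.001], [0.001, -0.0, -1.0]]
force: [-0.6, -0.1, -3.4]
width: 0.0662
finger_force: 25.0
```

```bash
python3 - <<'E'
from h import *
where(); gs(.0384,0,.2315)
E
```

```text
grip in seat [37.2  -0.23] z 0.2610190959251344 yawerr 0.0014 F [ 0.2 -0.5 -3.4] w 0.0661587146426679 25.000022933309083
travel [-0.0012  0.0002  0.0295] yaw 0.0014 t 13.65
```

Request:
{"name": "jog_arm", "arguments": {"travel": [[-0.001, 0, 0.015], [-0.001, 0, 0.03], [-0.001, 0, 0.03]], "yaw": [0, 0, 0], "grip": [0.5, 0.5, 0.5]}}

```text
clock: 14.02
position: [0.4256, -0.3236, 0.2285]
tool_rot: [[0.179, 0.984, -0.004], [0.984, -0.179, 0.004], [0.003, -0.004, -1.0]]
force: [0.5, 0.8, -2.6]
width: 0.0659
finger_force: 25.0
```

```bash
python3 - <<'E'
from h import *
where(); s=get_state()
a=get_image("side")[:,:,::-1].copy(); cv2.imwrite("pics/raw4.png",a)
o=np.array([270,225]);sz=(95,112);k=5.3
T=s["position"]-[0,0,.171]; R=s["tool_rot"]
im0=cv2.resize(a[o[1]:o[1]+sz[1],o[0]:o[0]+sz[0]],None,fx=k,fy=k,interpolation=3); im=im0.copy()
def dr(P,e,col):
    q=((proj("side",P)+.5-o)*k).astype(int)
    for i,j in e: cv2.line(im,q[i].tolist(),q[j].tolist(),col,1)
th=np.radians(9.8);c,sn=np.cos(th),np.sin(th); ax=-R[:,0];ay=R[:,1];az=np.array([0,0,1.]);X=c*ax+sn*az;Z=-sn*ax+c*az
for b,col in(((-65,65,-33,33,0,32),(0,255,0)),((-77,-65,-22,22,0,8),(255,255,0))):
    v,e=box(*b); v=v-[.0247,0,.0232]; dr(T+v[:,[0]]*X+v[:,[1]]*ay+v[:,[2]]*Z,e,col)
for b,col in cradle(-92): v,e=box(*b); dr(tf((*SEAT,SY),v),e,col)
h=min(im.shape[0],600); W=np.hstack([im[:,60:460],im0[:,60:460]])[:h]; cv2.imwrite("pics/g5.png",W); print(W.shape)
E
```

```text
grip in seat [38.13 -1.26] z 0.22852222743862563 yawerr 0.0009 F [-0.9  0.4 -2.6] w 0.06593630765781816 24.999973374870024
(594, 800, 3)
```

View pics/g5.png

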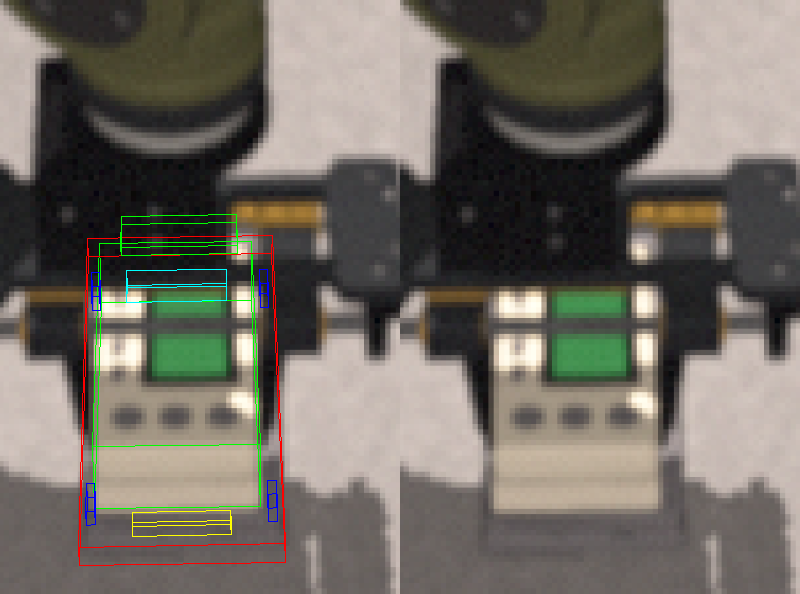

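Request:
{"name": "jog_arm", "arguments": {"travel": [[0, 0.0012, 0.001], [0, 0.0012, 0.002], [0, 0.0012, 0.003], [0, 0.0012, 0.003]], "yaw": [0, 0, 0, 0], "grip": [0.5, 0.5, 0.5, 0.5]}}

```text
clock: 14.58
position: [0.4273, -0.3249, 0.2284]
tool_rot: [[0.18, 0.984, 0.0], [0.984, -0.18, -0.0], [-0.0, 0.0, -1.0]]
force: [0.5, 0.2, -4.4]
width: 0.0658
finger_force: 25.0
```

```bash
python3 -c "
from h import *
where()"
```

```text
grip in seat [39.1   0.68] z 0.22836311949089586 yawerr 0.0001 F [-0.3  0.5 -4.4] w 0.06583227661115139 24.999948952099658
```

Request:
{"name": "jog_arm", "arguments": {"travel": [[0, -0.0005, 0.001], [0, -0.0005, 0.002], [0, -0.0005, 0.003], [0, -0.0005, 0.004], [0, -0.0005, 0.004]], "yaw": [0, 0, 0, 0, 0], "grip": [0.5, 0.5, 0.5, 0.5, 0.5]}}

```text
clock: 15.2
position: [0.4268, -0.3247, 0.2241]
tool_rot: [[0.18, 0.984, -0.0], [0.984, -0.18, 0.0], [0.0, -0.0, -1.0]]
force: [1.0, -0.4, -3.3]
width: 0.0658
finger_force: 25.0
```

```bash
python3 -c "
from h import *
where()"
```

```text
grip in seat [39.05  0.16] z 0.2241334116309372 yawerr 0.0002 F [ 0.2  1.  -3.3] w 0.06579744635174539 24.999992572920746
```

Request:
{"name": "jog_arm", "arguments": {"travel": [[0, 0, 0.001], [0, 0, 0.002], [0, 0, 0.002]], "yaw": [0, 0, 0], "grip": [0.5, 0.5, 0.5]}}

```text
clock: 15.58
position: [0.427, -0.325, 0.2228]
tool_rot: [[0.18, 0.984, 0.0], [0.984, -0.18, -0.001], [-0.001, 0.0, -1.0]]
force: [-1.9, -0.1, 2.0]
width: 0.0656
finger_force: 25.0
```

Request:
{"name": "jog_arm", "arguments": {"travel": [[0, 0, -0.001], [0.004, 0, -0.001], [0.008, 0, -0.001], [0.012, 0, -0.001], [0.015, 0, -0.001], [0.015, 0, -0.001]], "yaw": [0, 0, 0, 0, 0, 0], "grip": [0.5, 0.5, 0.5, 0.5, 0.5, 0.5]}}

```text
clock: 16.32
position: [0.4296, -0.3096, 0.2231]
tool_rot: [[0.18, 0.984, -0.0], [0.984, -0.18, 0.001], [0.001, -0.0, -1.0]]
force: [0.6, 0.5, -2.6]
width: 0.066
finger_force: 25.0
```

```bash
python3 -c "
from h import *
where()"
```

```text
grip in seat [23.64  0.14] z 0.22310570896475942 yawerr 0.0005 F [-0.6  0.5 -2.6] w 0.06595619476602478 24.99937245855108
```

Request:
{"name": "jog_arm", "arguments": {"travel": [[0.0015, 0, 0], [0.003, 0, 0], [0.004, 0, 0], [0.005, 0, 0], [0.005, 0, 0]], "yaw": [0, 0, 0, 0, 0], "grip": [0.5, 0.5, 0.5, 0.5, 0.5]}}

```text
clock: 16.95
position: [0.4304, -0.305, 0.2232]
tool_rot: [[0.18, 0.984, -0.0], [0.984, -0.18, 0.0], [0.0, -0.0, -1.0]]
force: [-0.0, -0.1, -3.0]
width: 0.0662
finger_force: 25.0
```

```bash
python3 -c "
from h import *
where()"
```

```text
grip in seat [18.98  0.15] z 0.22318196451815708 yawerr 0.0002 F [ 0.1 -0.  -3. ] w 0.0662083300456745 24.999410502132378
```

Request:
{"name": "jog_arm", "arguments": {"travel": [[0.001, 0, 0], [0.002, 0, 0], [0.003, 0, 0], [0.003, 0, 0]], "yaw": [0, 0, 0, 0], "grip": [0.5, 0.5, 0.5, 0.5]}}

```text
clock: 17.45
position: [0.4309, -0.3032, 0.2238]
tool_rot: [[0.179, 0.984, -0.0], [0.984, -0.179, -0.004], [-0.004, 0.0, -1.0]]
force: [-1.5, -5.8, -3.2]
width: 0.0661
finger_force: 25.0
```

```bash
python3 -c "
from h import *
where()"
```

```text
grip in seat [17.14  0.25] z 0.22383622986451263 yawerr 0.0014 F [ 5.9 -0.4 -3.2] w 0.06612864584229754 25.00070220667112
```

Request:
{"name": "jog_arm", "arguments": {"travel": [[-0.0028, 0, 0], [-0.0028, 0, 0], [-0.0037, 0, 0.0024], [-0.0046, 0, 0.0048], [-0.0055, 0, 0.0075], [-0.0063, 0, 0.01], [-0.0063, 0, 0.01]], "yaw": [0, 0, 0, 0, 0, 0, 0], "grip": [0.5, 0.5, 0.5, 0.5, 0.5, 0.5, 0.5], "squeeze": 9}}

```text
clock: 18.32
position: [0.4298, -0.3083, 0.2129]
tool_rot: [[0.18, 0.984, -0.0], [0.984, -0.18, 0.0], [0.0, -0.0, -1.0]]
force: [0.2, 0.3, -2.7]
width: 0.0662
finger_force: 9.0
```

```bash
python3 -c "
from h import *
where()"
```

```text
grip in seat [22.34  0.15] z 0.21288666742014925 yawerr 0.0001 F [-0.3  0.1 -2.7] w 0.06621731115167588 8.999994657933712
```

Request:
{"name": "jog_arm", "arguments": {"travel": [[-0.0005, 0, 0.0018], [-0.001, 0, 0.0035], [-0.0015, 0, 0.0052], [-0.0019, 0, 0.0068], [-0.0019, 0, 0.0075], [-0.0019, 0, 0.0075]], "yaw": [0, 0, 0, 0, 0, 0], "grip": [0.5, 0.5, 0.5, 0.5, 0.5, 0.5], "squeeze": 9}}

```text
clock: 19.08
position: [0.4297, -0.3103, 0.2074]
tool_rot: [[0.18, 0.984, -0.001], [0.984, -0.18, 0.001], [0.001, -0.001, -1.0]]
force: [-5.3, 5.6, 11.1]
width: 0.0662
finger_force: 9.0
```

```bash
python3 -c "
from h import *
where()"
```

```text
grip in seat [24.29  0.41] z 0.20744800328504298 yawerr 0.0004 F [-4.5 -6.2 11.1] w 0.06617907537509654 8.995000887662172
```

Request:
{"name": "jog_arm", "arguments": {"travel": [[0, 0, -0.0015], [0, 0, -0.0015], [0, 0, -0.0015], [0, 0, -0.0015], [0, 0, -0.0015], [0, 0, -0.0015]], "yaw": [0, 0, 0, 0, 0, 0], "grip": [0.4, 0.25, 0.15, 0.1, 0, 0]}}

```text
clock: 19.82
position: [0.4295, -0.3102, 0.2072]
tool_rot: [[0.18, 0.984, -0.0], [0.984, -0.18, -0.0], [-0.0, -0.0, -1.0]]
force: [-0.0, -0.9, -0.1]
width: 0.0947
finger_force: 0.0
```

```bash
python3 -c "
from h import *
where()"
```

```text
grip in seat [24.26  0.19] z 0.2072240959970477 yawerr 0.0002 F [ 0.9  0.1 -0.1] w 0.09465641941933696 0.0
```

Request:
{"name": "jog_arm", "arguments": {"travel": [[0, 0, -0.04], [0, 0, -0.1], [0, 0, -0.16], [0.06, -0.02, -0.19], [0.12, -0.05, -0.19], [0.18, -0.08, -0.19], [0.24, -0.1, -0.19], [0.3, -0.12, -0.19], [0.36, -0.14, -0.19], [0.36, -0.14, -0.19]], "yaw": [0, 0, 0, 0, 0, 0, 0, 0, 0, 0], "grip": [0, 0, 0, 0, 0, 0, 0, 0, 0, 0]}}

```text
clock: 21.08
position: [0.3555, 0.0718, 0.3974]
tool_rot: [[0.175, 0.985, 0.001], [0.985, -0.175, 0.001], [0.001, 0.001, -1.0]]
force: [0.3, 0.5, -0.1]
width: 0.0951
finger_force: 0.0
```

```bash
python3 - <<'E'
from h import *
t=get_image("top"); s=get_image("side")
cv2.imwrite("pics/top9.png",t[:,:,::-1]);cv2.imwrite("pics/side9.png",s[:,:,::-1])
def loc(w): d=w[:2]-SEAT; return np.round([d@UX*1e3,d@UY*1e3],1)
t=t.astype(int); x0,x1,y0,y1=366,432,190,240; c=t[y0:y1,x0:x1]
m=(c.sum(2)>420).astype(np.uint8); print(m.sum())
print("\n".join("".join("#" if v else "." for v in r) for r in m[::1]))
g=((c[...,1]>c[...,0]+25)).astype(np.uint8)
ys,xs=np.nonzero(g); print("disp",len(xs),loc(ray("top",(xs.mean()+x0,ys.mean()+y0),.044)))
pts=np.argwhere(m|g)[:,::-1].astype(np.float32); r=cv2.minAreaRect(pts); print(r)
for q in cv2.boxPoints(r): print(loc(ray("top",q+[x0,y0],.044)))
E
```

```text
518
..................................................................
..................................................................
..................................................................
..................................................................
..................................................................
..................................................................
..................................................................
..................................................................
..................................................................
..................................................................
..................................................................
..................................................................
..................................................................
...................##.............................................
..................#########.......................................
...........#......################................................
..................###...
[... 1733 characters left out ...]
...................................................
..................................................................
..................................................................
..................................................................
..................................................................
..................................................................
..................................................................
..................................................................
disp 248 [-13.8   5.6]
((34.42511749267578, 25.968021392822266), (49.727508544921875, 21.210227966308594), 9.090276718139648)
[-86.3 -32.9]
[-85.9  31.9]
[65.4 32.4]
[ 64.4 -32.4]
```

```bash
python3 - <<'E'
from h import *
I={n:cv2.imread(f"pics/{n}9.png").astype(int) for n in("top","side")}
def pose(q):  # seat x,y (mm), dz, yaw, pitch(+x end up)
    x,y,z,yw,th=q; a=SY+yw; ux=np.array([np.cos(a),np.sin(a),0]);uy=np.array([-ux[1],ux[0],0]);k=np.array([0,0,1.])
    X=np.cos(th)*ux+np.sin(th)*k; Z=-np.sin(th)*ux+np.cos(th)*k
    v,_=box(-65,65,-33,33,0,32); o=np.r_[SEAT+UX*x/1e3+UY*y/1e3,.012+z/1e3]
    return o+v[:,[0]]*X+v[:,[1]]*uy+v[:,[2]]*Z
def mask(n,q,k=4):
    hull=cv2.convexHull(((proj(n,pose(q))+.5)*k).astype(np.float32)).astype(np.int32); m=np.zeros((400*k,640*k),np.uint8); cv2.fillConvexPoly(m,hull,1)
    return cv2.resize(m.astype(np.float32),(640,400),interpolation=cv2.INTER_AREA)
obs={}
for n in I:
    c=I[n]; sil=((c.sum(2)>(400 if n=="top" else 430))|(c[...,1]>c[...,2]+25)).astype(np.uint8)
    ref=cv2.dilate((mask(n,(0,0,0,0,0))>0).astype(np.uint8),np.ones((9,9)))
    sil=cv2.morphologyEx(sil*ref,cv2.MORPH_CLOSE,np.ones((5,5))); N,L,S,C=cv2.connectedComponentsWithStats(sil); b=1+S[1:,4].argmax(); obs[n]=(L==b).astype(np.uint8)
    cnt,_=cv2.findContours(obs[n],cv2.RETR_EXTERNAL,2); hull=np.zeros((400,640),np.uint8); cv2.drawContours(hull,[cv2.convexHull(cnt[0])],-1,1,-1)
    print(n,obs[n].sum(),hull.sum(),mask(n,(0,0,0,0,0)).sum())
    g=c[...,1]>c[...,2]+25; g&=ref>0; ys,xs=np.nonzero(g); print(" disp centroid",loc:=None,np.round(ray(n,(xs.mean(),ys.mean()),.044),4))
def cost(q): return sum(np.abs(mask(n,q)-obs[n]).sum() for n in I)
from scipy.optimize import minimize
for q0 in((0,0,0,0,0),(0,0,4,0,.06)):
    r=minimize(cost,q0,method="Nelder-Mead",options=dict(initial_simplex=np.array([q0]+[np.array(q0)+d for d in np.diag([2,2,2,.03,.03])]),maxiter=250)); print(np.round(r.x,3),r.fun,cost(q0))
E
```

```text
top 948 1093 989.625
 disp centroid None [ 0.4417 -0.2737  0.044 ]
side 2112 2280 1642.8125
 disp centroid None [ 0.4425 -0.2745  0.044 ]
[-2.434e+00 -5.220e-01  9.824e+00 -5.000e-03 -1.420e-01] 567.5625 714.5625
[-1.2170e+00  2.5900e-01  1.3148e+01 -5.0000e-03 -4.7000e-02] 565.1875 683.375
```

```bash
python3 - <<'E'
from h import *
K=np.array([[44,-22,44],[44,22,44],[44,0,44]])/1e3
for n in("top","side"):
    c=cv2.imread(f"pics/{n}9.png").astype(int); q=proj(n,tf((*SEAT,SY),K)); print(n,"pred",np.round(q,1).tolist())
    x0,y0=(q.min(0)-8).astype(int); x1,y1=(q.max(0)+9).astype(int)
    print(x0,y0); print("\n".join(" ".join("%3d"%(v//3) for v in r) for r in c[y0:y1,x0:x1].sum(2)))
E
```

```text
top pred [[417.1, 225.9], [419.2, 211.6], [418.2, 218.8]]
409 203
130 129 121 125 125 126 124 125 127 130 127 126 130 131 128 125 128 128 128
119 126 123 123 122 125 127 125 126 126 126 122 129 127 127 127 128 129 126
110 109 105 106 110 111 115 122 123 124 126 129 126 132 127 129 127 129 122
106 109 110 105 111 106 105 105 101 105 111 110 118 123 121 123 125 127 129
165 160 153 131 120 113 106 105 110 111 105  99  94 102  99  94 102 112 118
194 192 186 177 176 172 169 165 152 138 121 108 103 102 101 101  95 108 121
126 131 133 141 161 184 199 198 193 187 180 173 169 161 143 121 101 107 105
 53  54  61  68  93 149 195 203 205 201 200 197 195 196 189 182 167 137 103
 56  55  53  47  57 150 197 209 205 180 157 156 158 185 200 203 192 152 111
 68  67  63  53  61 156 203 206 202 167 127 117 121 162 199 204 191 149 118
 68  69  65  54  70 160 204 206 205 169 125 109 114 158 199 206 180 130 118
 70  70  66  48  76 161 202 207 205 169 131 122 123 169 200 202 166 117 108
 68  64  62  51  88 168 205 208 208 195 168 160 171 194 203 201 161 108 107
 66  62  55  52 117 179 204 208 206 201 195 18
[... 3204 characters left out ...]
 216 217 225 238 241 242 240 233 220 216 218 224 238 242 242 238 234 225 217 218 236 239 242 237 211 163 144
157 140 141 139 155 220 241 241 242 240 240 240 240 241 241 241 241 241 239 241 241 240 242 242 242 242 241 240 240 239 242 242 242 238 214 166 148
157 141 142 144 162 222 241 242 242 241 241 242 241 241 241 241 241 241 241 241 242 241 241 242 242 241 241 242 241 241 241 241 241 237 214 168 146
160 143 142 142 160 216 238 239 237 238 238 237 237 237 236 237 236 236 235 236 236 236 236 236 234 234 236 235 235 235 235 235 235 230 204 161 148
158 145 144 141 142 199 221 224 223 219 223 220 221 219 219 218 218 215 216 217 215 215 215 213 214 213 213 214 211 212 211 210 210 200 175 153 148
```

```bash
python3 - <<'E'
from h import *
for n,q in(("top",[(418.2+1.0,219.1),(420.0,213),(418.3,225.2)]),("side",[(315.3,306.4),(306.5,306.4),(324.3,306.1)])):
    for p in q:
        d=ray(n,p,.044)[:2]-SEAT; print(n,np.round([d@UX*1e3,d@UY*1e3],1))
E
```

```text
top [47.3 -0.5]
top [47.  18.3]
top [ 47.2 -19.3]
side [47.1  1. ]
side [ 46.7 -18. ]
side [46.7 20.4]
```

```bash
python3 -c "
from bench import *
print(close_job())"
```

```text
the job is handed in; nothing more can be done
None
```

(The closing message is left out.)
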